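Close up the fixings chest before varnishing

TASK

Varnishing is about to start, so close up the fixings chest to keep its contents clean: with the fingertips, gently push both open drawers fully home and push the raised lid down until it lies shut, in any order. Only push: lift, pull out or slam nothing, leave what is in the drawers inside, and leave everything else on the bench where it stands.

Things in the scene. Friction and masses are not known exactly. Their poses are not given: they have to be found in the camera images.
- chest: Fixed dark wooden chest on the bench, 170 deep (x), 294 wide (y), 105 high without lid. Origin: centre of its underside; x points from the drawer side (front) to the hinge side (back), z up. Carcass front at x = -85 mm. Two bays side by side without floor: the drawers slide on the bench top. A shallow till of tools lies under the lid.
- left_drawer: Loose drawer, about 0.5 kg, in the chest's +y bay (y = +70 mm in its frame, 2 mm play each side), 20 to 65 mm open along the chest's -x. Origin: bottom centre of its front's outer face; x points into the chest. Front 134 wide, 74 high, 12 thick; it stops on the carcass: home, its origin is at x = -97 mm in the chest frame. Box 60 high, 160 deep. Slides at 2 to 8 N.
- left_drawer_knob (a point): Middle of the outer end of the left drawer's round brass knob: knob 28 mm across, its end 26 mm in front of the drawer front and 45 mm above the bench, centred across the front.
- right_drawer: The same drawer in the chest's -y bay (y = -70 mm in the chest frame); same frame, sizes and home position x = -97 mm in the chest frame.
- right_drawer_knob (a point): Middle of the outer end of the right drawer's knob, as on the left drawer.
- lid (a joint): Opening angle of the green lid, rad: 0 shut (flat), starts 0.85 to 1.15, stop at 1.45. Hinge line along the chest's y at x = +85, z = 105 mm in its frame. Board 185 mm from hinge line to free edge, 294 wide, 12 thick, above the hinge line when shut (top 117 mm above the bench). A stiff hinge (0.6 N m) holds it where it is left; 2 to 5 N at its edge moves it.
- lid_edge (a point): Middle of the lid's free edge, at its upper (outer) surface: the surface that faces up when shut, and up and away from the drawer side while the lid is open.
- hinge: Loose brass butt hinge, 50 x 50 x 8 mm, lying in the left drawer; origin centre of its underside. To stay in the drawer.
- wax_tin: Red wax tin, 48 mm across, 30 high, standing in the right drawer; origin centre of its underside. To stay in the drawer.
- varnish_pot: Bystander: brown pot, 84 mm across, 105 high, with a brush standing in it (to 170 mm), close beside the chest's -y side. Origin centre of its underside.
- sanding_block: Bystander: cork sanding block, 100 x 60 x 28 mm, close beside the chest's +y side. Origin centre of its underside.
- hammer: Bystander: hammer 280 mm long lying on the bench on the +y side; origin under its middle.
- screw_jar: Bystander: glass jar with steel cap, 70 mm across, 90 high, on the +y side.
- offcut: Bystander: wooden offcut 160 x 50 x 30 mm on the -y side.
- mug: Bystander: blue mug, 80 mm across, 90 high, on the -y side.
Mind the look-alikes: they are no part of the job. What is shaped like the right_drawer but purple is not meant. What is shaped like the left_drawer but green is not meant.

How it is judged:
By the outcome, as a careful person would: the job done as asked, in the order asked, and still so for the second after the job is handed in, with the robot touching nothing.
It also fails if it takes over 58 s, if anything falls off the work surface, if the arm or the gripper's body presses on something with over 40 N, if the wrist force passes 120 N, or if a joint passes its speed limit or range.

ROBOT

A 6-joint arm with a two-finger parallel gripper is mounted at the origin on the work surface. World frame = base frame: x ahead of the robot, y to its left, z up, the work surface at z = 0. Lengths are in mm, angles in rad, forces in N, time in s.
With the tool pointing down it reaches from about 250 to 800 mm from the base axis. Payload 3.9 kg.
Tool frame: the origin (TCP) lies between the finger pads; the fingertips stand env.tips_ahead ahead of it and the grasp point (between the pads) lies 8 mm behind it (env.tips_ahead is the distance from the TCP to the fingertips, in mm); z points along the fingers, x is the direction in which the jaws open and shut, and the axes are right-handed (so a half turn about z gives the same grasp; the last joint's range is limited). The gripper opens to 85 mm and grips with 20 to 120 N. Pads are 22 mm wide; open, the fingers measure 114 mm over their backs; the gripper's body (76 mm by 85 mm) begins 54 mm behind the grasp point. The pads swing forward as they close: fully open they stand 13 mm farther back than shut.
Start: joints at [-1.188, 0.26, -0.138, 1.173, 0, 1.571], TCP at [196.092, -486.994, 215.204] pointing down, gripper open.
Joint ranges: [-2.78, 2.78], [-0.83, 1.72], [-1.28, 1.37], [-1.9, 2.12], [-1.57, 1.48], [-3.14, 3.14]. Speed limits (rad/s): [2.57, 2.57, 3.14, 3.14, 3.14, 3.14].

INTERFACE

Orientations are given as a unit quaternion [x, y, z, w].
In Python, from rig import env gives the robot as it stands. The module is installed in compiled form; this text tells all that it offers.
- The arm moves only by the tool arm_command, never from a script. Its argument "deltas" is a list of rows, each a list of 7 numbers: the shift along the tool's x, y, z each as a share of 3 cm, from -1 to 1, then the turn, a rotation vector about the tool's x, y, z each as a share of 0.15 rad, from -1 to 1, then the opening, from -1 (shut) to 1 (fully open). A call has 1 to 5 rows; each row shifts and turns the pose as measured when the row begins, along the tool's axes as they then stand; what a row does not reach is not made up. A row lasts 1/10 s, in which the tool goes at most 50 mm and 8.59 degrees, less where a joint would pass 70% of its speed; a pose out of reach is approached as far as the arm can. A call with a number of a shift or a turn outside -1 to 1 is refused whole. A call with a gripper value outside its range is refused whole. The fingers move at their own pace and stop on an object; the grip force is fixed at half the most. Time passes only in rows, so rows that do not move let the fingers close. It gives the time, the measured TCP pose, the force and the opening at its end, in the units of the state.
- env.sense(): the state, without advancing time (a new reading comes with each control period).
- env.camera(name): name is "scene" or "top" or "wrist"; returns a dict with "image" (420x560x3 uint8, red, green, blue), "fx", "fy", "cx", "cy" (pixels), "origin" and "orientation" of the camera in the world. Camera axes: x right, y down, z forward; pixel columns grow to the right and rows downward; lengths in mm; the calibration is good to about 2 mm. A picture is of the moment at which its call begins. There is no depth.
- env.close_job(): hands the job in, once; it reports no verdict.
Trained networks look in the newest picture that a camera, given by its name, has taken for a name from the list of things; names that differ only in an ending like _2 or _b are one class to them, and where a whole thing is asked for, a point or a joint stands for the part that bears it (a point fixed in the world has none). Each returns a list of dicts, best first, with "p" (0 to 1); they miss things now and then, are a little off and sometimes report something else, mostly with a low value. They report only what shows in the picture. A call takes as long as a camera call. They do not tell look-alikes from the thing itself.
- env.regions_of(camera, label): "region" (420x560 bool, what is visible of it) and "box" ([left, top, width, height] in pixels, round what is visible of it).
- env.mark_of(camera, label): "location" ([column, row] in pixels: a listed point, or the origin of a listed thing).
The state is a dict: "time": time; "joints": joint angles; "joint_velocities": joint speeds; "joint_torque": joint torques, N m; "tcp_pos": TCP position; "ee_rot": TCP orientation; "force": force on the tool from outside, world axes, zero at the start; "torque": the same for the moment, N m; "finger_gap": opening from 0.0 (shut) to 1.0 (fully open).
Only numpy, scipy, OpenCV 4.12 (cv2) and the standard library are available. Lean on these libraries where they do the work, as an engineer would, in place of code of your own. Each camera call takes 0.05 s, during which the arm holds its last target. There are 200 camera calls.

## Working session

There is one attempt and no reset: what is moved stays moved. The work goes in short steps, Python scripts to look and compute and a tool call to move; the robot and the scene stay as the last step left them, time stands still between calls to the robot, and variables do not carry over. Pictures are saved under pics/ and viewed, about 8 in all and at most 12, crops included, and the job is handed in when it is done.

Besides the shell and the picture viewer there is one more tool, called as name(argument=value, ...), one argument or row to a line, values as JSON. arm_command: Moves the arm, as the interface text tells. Shift numbers are shares of 3 cm and turn numbers shares of 0.15 rad, none past 1 either way. Its arguments: {"type":"object","properties":{"deltas":{"type":"array"}},"required":["deltas"]}

```bash
mkdir -p pics; cat > h.py <<'E'
import numpy as np, cv2
from scipy.spatial.transform import Rotation as R
from rig import env
def snap(n,fn=None):
    c=env.camera(n)
    if fn: cv2.imwrite('pics/'+fn,c['image'][:,:,::-1])
    return c
def ray(c,p):
    d=np.array([(p[0]-c['cx'])/c['fx'],(p[1]-c['cy'])/c['fy'],1.]);d=R.from_quat(c['orientation']).apply(d)
    return np.array(c['origin'],float),d/np.linalg.norm(d)
def tri(c1,p1,c2,p2):
    o,d=ray(c1,p1);q,e=ray(c2,p2)
    s=np.linalg.lstsq(np.c_[d,-e],q-o,rcond=None)[0]
    a=o+s[0]*d;b=q+s[1]*e
    return (a+b)/2,np.linalg.norm(a-b)
def atz(c,p,z):
    o,d=ray(c,p);return o+d*(z-o[2])/d[2]
def proj(c,P):
    v=R.from_quat(c['orientation']).inv().apply(np.atleast_2d(P)-np.array(c['origin']))
    return np.c_[c['fx']*v[:,0]/v[:,2]+c['cx'],c['fy']*v[:,1]/v[:,2]+c['cy']]
E
python3 - <<'E'
from h import *
s=env.sense();print({k:np.round(v,3) for k,v in s.items()},env.tips_ahead)
S=snap('scene','s0.png');T=snap('top','t0.png')
for c in (S,T):print(np.round(c['origin']),np.round(c['orientation'],3),c['fx'])
for n in ['chest','left_drawer','right_drawer','left_drawer_knob','right_drawer_knob','lid_edge','hinge','wax_tin','varnish_pot','sanding_block','hammer','screw_jar','offcut','mug']:
    for cn in ('scene','top'):
        print(n,cn,[(np.round(m['location']).tolist(),round(float(m['p']),2)) for m in env.mark_of(cn,n)][:4])
E
```

```text
{'time': np.float64(0.0), 'joints': array([-1.188,  0.261, -0.139,  1.173,  0.   ,  1.571]), 'joint_velocities': array([ 0.   , -0.001, -0.   , -0.001,  0.001, -0.   ]), 'joint_torque': array([-3.0000e-03, -4.0568e+01,  2.5392e+01,  1.9000e-02,  0.0000e+00,
        0.0000e+00]), 'tcp_pos': array([ 195.835, -486.35 ,  214.372]), 'ee_rot': array([ 0.829, -0.56 , -0.001, -0.001]), 'force': array([0.485, 0.399, 0.177]), 'torque': array([-0.006, -0.016,  0.026]), 'finger_gap': np.float64(1.0)} 11.0
[  95. -939.  917.] [ 0.882 -0.185  0.086 -0.425] 430.2823900890806
[ 245.   -8. 1393.] [-0.685  0.721 -0.075  0.073] 458.40120024824887
chest scene [([329.0, 221.0], 0.83)]
chest top [([275.0, 178.0], 0.58)]
left_drawer scene [([281.0, 220.0], 0.71), ([184.0, 182.0], 0.7)]
left_drawer top [([142.0, 320.0], 0.83), ([257.0, 228.0], 0.67)]
right_drawer scene [([298.0, 253.0], 0.96), ([298.0, 313.0], 0.73)]
right_drawer top [([373.0, 258.0], 0.9), ([299.0, 229.0], 0.64), ([203.0, 275.0], 0.56)]
left_drawer_knob scene [([275.0, 215.0], 0.85), ([183.0, 169.0], 0.79)]
left_drawer_knob top [([256.0, 2
[... 297 characters left out ...]
([303.0, 212.0], 0.56)]
hinge top [([255.0, 196.0], 0.63)]
wax_tin scene [([323.0, 238.0], 0.55)]
wax_tin top [([298.0, 200.0], 0.57)]
varnish_pot scene [([373.0, 272.0], 0.88), ([291.0, 240.0], 0.69)]
varnish_pot top [([348.0, 175.0], 0.69), ([128.0, 201.0], 0.68)]
sanding_block scene []
sanding_block top [([205.0, 178.0], 0.68)]
hammer scene [([305.0, 213.0], 0.62), ([342.0, 151.0], 0.33)]
hammer top [([114.0, 258.0], 0.6)]
screw_jar scene [([262.0, 155.0], 0.53)]
screw_jar top [([416.0, 187.0], 0.61), ([130.0, 204.0], 0.6), ([254.0, 198.0], 0.29)]
offcut scene []
offcut top [([431.0, 245.0], 0.63)]
mug scene [([403.0, 333.0], 0.56)]
mug top [([420.0, 187.0], 0.88), ([259.0, 232.0], 0.38)]
```

View pics/s0.png

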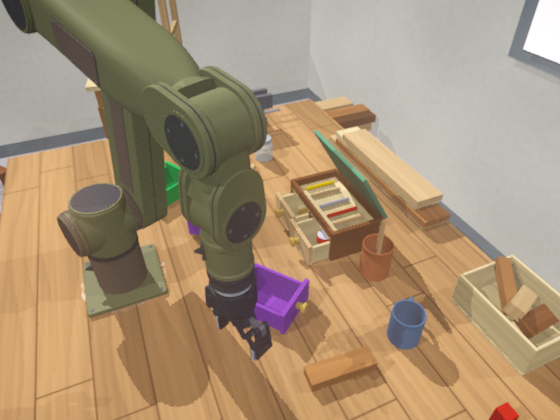

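View pics/t0.png

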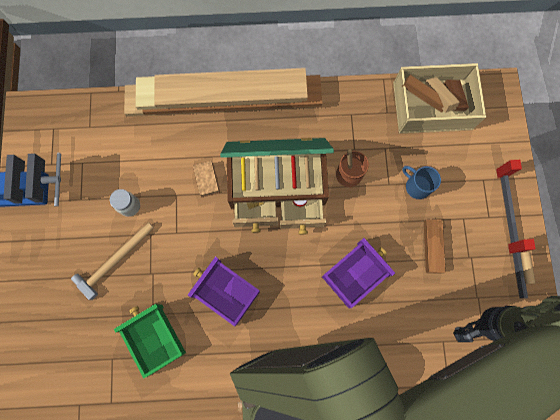

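```bash
python3 - <<'E'
from h import *
S=snap('scene');T=snap('top')
print('Lk',tri(S,(275,215),T,(256,233)));print('lid',tri(S,(338,154),T,(279,148)))
for n,p,z in [('chest',(275,178),0),('Ld',(257,228),0),('Rd',(299,229),0),('Lk',(256,233),45),('Rk',(303,235),45),('pot',(348,175),0),('block',(205,178),0)]: print(n,np.round(atz(T,p,z)))
print('tin',tri(S,(323,238),T,(298,200)));print('hinge',tri(S,(303,212),T,(255,196)))
E
```

```text
Lk (array([479.96857122,  41.40577399,  40.6697948 ]), np.float64(1.894635920411884))
lid (array([654.4365871 , -33.97185279, 267.86698074]), np.float64(10.073416826565992))
chest [659. -24.   0.]
Ld [502.  39.   0.]
Rd [492. -90.   0.]
Lk [478.  41.  45.]
Rk [465. -98.  45.]
pot [ 657. -255.    0.]
block [670. 197.   0.]
tin (array([582.20830512, -92.19233122,  15.50210671]), np.float64(4.422993527313837))
hinge (array([590.02632414,  42.74498796,  18.78338001]), np.float64(17.56662043355968))
```

```bash
cat > fit.py <<'E'
from h import *
from scipy.optimize import least_squares
def W(p,P):
    P=np.atleast_2d(P).astype(float);c,s=np.cos(p[2]),np.sin(p[2])
    return np.c_[p[0]+c*P[:,0]-s*P[:,1],p[1]+s*P[:,0]+c*P[:,1],P[:,2]]
def lidp(t,r,h,y): return [85-r*np.cos(t)+h*np.sin(t),y,105+r*np.sin(t)+h*np.cos(t)]
def pts(p):
    x,y,a,oL,oR,t=p
    return W(p,[[0,0,0],[-97-oL,70,0],[-97-oR,-70,0],[-123-oL,70,45],[-123-oR,-70,45],lidp(t,185,12,0)])
def wire(img,c,p,k,off):
    L=[]
    for y in(-147,147):L+=[[-85,y,0],[-85,y,105],[-85,y,105],[85,y,105]]
    for x in(-85,85):L+=[[x,-147,105],[x,147,105]]
    for o,y in((p[3],70),(p[4],-70)):
        for z in(0,74):L+=[[-97-o,y-67,z],[-97-o,y+67,z]]
        L+=[[-97-o,y,45],[-123-o,y,45]]
    t=p[5];L+=[lidp(t,185,12,-147),lidp(t,185,12,147),lidp(t,0,12,-147),lidp(t,185,12,-147),lidp(t,0,12,147),lidp(t,185,12,147)]
    q=(proj(c,W(p,L))-off+.5)*k
    for a,b in zip(q[::2],q[1::2]):cv2.line(img,tuple(map(int,a)),tuple(map(int,b)),(255,0,255),1,cv2.LINE_AA)
def crop(c,p,off,w,h,k):
    im=c['image'][off[1]:off[1]+h,off[0]:off[0]+w,::-1]
    im=cv2.resize(im,None,fx=k,fy=k,interpolation=cv2.INTER_CUBIC);
    if p is not None: wire(im,c,p,k,np.array(off))
    return im
E
python3 - <<'E'
from fit import *
S=snap('scene');T=snap('top')
mS=np.array([[329,221],[281,220],[298,253],[275,215],[np.nan]*2,[338,154]]);mT=np.array([[275,178],[257,228],[299,229],[256,233],[303,235],[279,148]])
def res(p):
    P=pts(p);r=np.r_[(proj(S,P)-mS).ravel(),(proj(T,P)-mT).ravel()];return r[~np.isnan(r)]
f=least_squares(res,[650,-25,0,40,40,1],loss='soft_l1',f_scale=2,x_scale=[10,10,.1,10,10,.1])
print(np.round(f.x,3),np.round(res(f.x),1))
a=crop(T,f.x,(215,130),130,115,4);b=crop(S,f.x,(265,125),130,140,4)[:,:]
h=max(a.shape[0],b.shape[0]);o=np.zeros((h,a.shape[1]+b.shape[1],3),np.uint8);o[:a.shape[0],:a.shape[1]]=a;o[:b.shape[0],a.shape[1]:]=b
cv2.imwrite('pics/fit1.png',cv2.resize(o,(800,int(h*800/o.shape[1]))))
E
```

```text
[ 6.56377e+02 -2.71630e+01  7.00000e-03  5.51600e+01  6.73800e+01
  1.02000e+00] [ 4.1  1.9  0.7  2.7 -1.5 -1.6 -1.  -0.8  0.7 -2.1  0.9  0.7 -0.8 -0.7
  2.7 -0.4 -0.   0.2  0.1 -0.5 -3.1  1.8]
```

View pics/fit1.png

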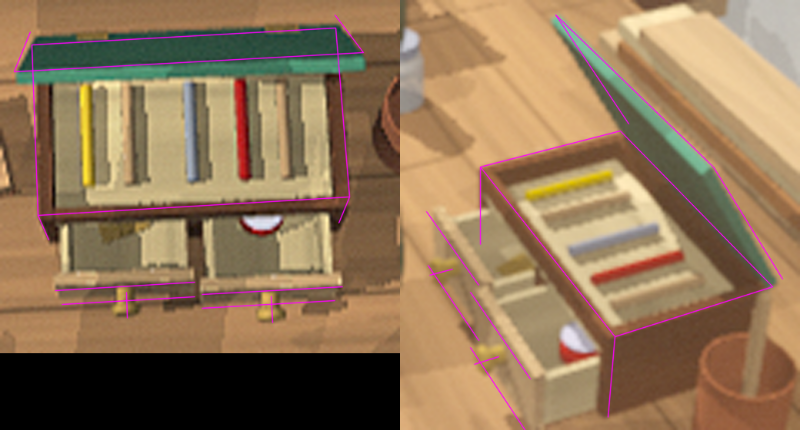

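```bash
python3 - <<'E'
from fit import *
S=snap('scene');T=snap('top')
o=crop(T,None,(216,132),130,100,6);cv2.imwrite('pics/z1.png',o)
o=crop(S,None,(268,128),126,126,4);o=cv2.resize(o,(600,600));cv2.imwrite('pics/z2.png',o)
E
```

```text
(no output)
```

View pics/z1.png

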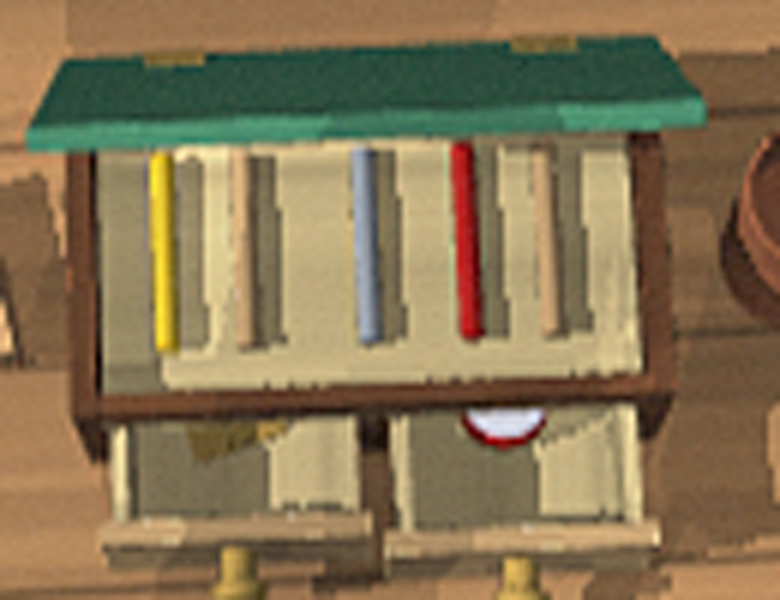

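View pics/z2.png

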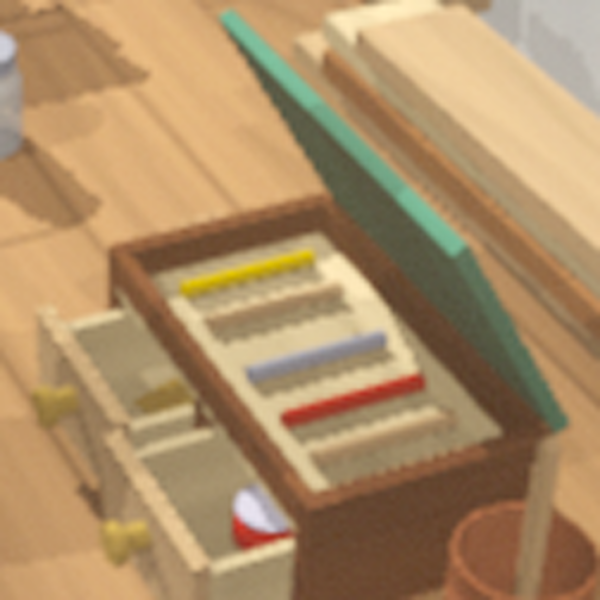

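```bash
python3 - <<'E'
from fit import *
S=snap('scene');T=snap('top')
def model(p):
    t=p[5];l=-97-p[3];r=-97-p[4]
    t_=[[-85,147,105],[-85,-147,105],[l,137,74],[l,3,74],[r,-3,74],[r,-137,74],lidp(t,185,12,147),lidp(t,185,12,-147),lidp(t,0,12,147),lidp(t,0,12,-147)]
    s_=[[-85,147,105],[-85,-147,105],[l,137,74],[r,-3,74],[r,-137,74],lidp(t,185,12,147),lidp(t,185,12,-147),lidp(t,0,12,-147)]
    return W(p,t_),W(p,s_)
mT=np.array([[76,418],[674,392],[102,545],[373,535],[386,557],[658,545],[32,127],[700,97],[68,62],[660,38]])/6+[216,132]-.4
mS=np.array([[110,252],[298,505],[40,312],[108,435],[200,570],[238,12],[467,238],[567,422]])/4.762+[268,128]-.4
def res(p):
    a,b=model(p);return np.r_[(proj(T,a)-mT).ravel(),(proj(S,b)-mS).ravel()]
f=least_squares(res,[650,-25,0,40,40,1],loss='soft_l1',f_scale=1,x_scale=[10,10,.1,10,10,.1])
print(np.round(f.x,3));print(np.round(res(f.x).reshape(-1,2),1).tolist())
np.save('p.npy',f.x)
P=f.x;print(np.round(pts(P),0))
E
```

```text
[ 6.48642e+02 -3.02700e+01 -1.30000e-02  4.43770e+01  5.28530e+01
  1.05600e+00]
[[-0.8, -0.2], [1.1, 0.3], [-0.3, -0.3], [0.2, -0.3], [0.2, -1.3], [0.5, -1.0], [-0.9, -0.7], [1.8, 0.0], [-0.7, -0.5], [-0.2, -0.2], [-1.2, -1.0], [1.1, 1.7], [-1.1, -0.2], [-0.9, 0.1], [-1.3, 0.2], [-1.5, -1.3], [0.0, 1.3], [0.0, 1.1]]
[[649. -30.   0.]
 [508.  42.   0.]
 [498. -98.   0.]
 [482.  42.  45.]
 [472. -98.  45.]
 [653. -30. 272.]]
```

```bash
cat > plan.py <<'E'
from h import *
def plan(pos,rot,n):
    """n rows from the present pose to a world position and rotation matrix"""
    s=env.sense();R0=R.from_quat(s['ee_rot']);R1=R.from_matrix(rot);p0=np.array(s['tcp_pos'],float);dp=(np.array(pos)-p0)/n
    w=(R0.inv()*R1).as_rotvec()/n
    print('from',np.round(p0,1),'rotvec',np.round(w*n,3))
    for i in range(n):
        Ri=R0*R.from_rotvec(w*i)
        print(np.round(np.r_[Ri.inv().apply(dp)/30,w/.15],2).tolist())
def tilt(a):  # tool x forward/up, y right, z forward/down
    return np.array([[np.cos(a),0,np.sin(a)],[0,-1,0],[np.sin(a),0,-np.cos(a)]])
def st():
    s=env.sense();print('t',round(float(s['time']),2),'p',np.round(s['tcp_pos'],1),'F',np.round(s['force'],1),'q',np.round(s['joints'],2),'gap',s['finger_gap'],env.tips_ahead,'z',np.round(R.from_quat(s['ee_rot']).as_matrix()[:,2],3))
E
python3 - <<'E'
from plan import *
T=snap('top')
for p in [(323,278),(358,240),(392,265),(258,293),(215,260),(190,290),(383,248),(197,272)]:print(p,np.round(atz(T,p,65)))
plan([430,-98,200],tilt(0.6),15)
E
```

```text
(323, 278) [ 334. -146.   65.]
(358, 240) [ 439. -256.   65.]
(392, 265) [ 361. -348.   65.]
(258, 293) [301.  42.  65.]
(215, 260) [402. 163.  65.]
(190, 290) [319. 236.  65.]
(383, 248) [ 411. -327.   65.]
(197, 272) [370. 216.  65.]
from [ 196.1 -487.   215.2] rotvec [ 0.356  0.527 -1.15 ]
[-0.61, -0.81, 0.03, 0.16, 0.23, -0.51]
[-0.55, -0.85, 0.03, 0.16, 0.23, -0.51]
[-0.48, -0.89, 0.04, 0.16, 0.23, -0.51]
[-0.41, -0.92, 0.04, 0.16, 0.23, -0.51]
[-0.34, -0.95, 0.05, 0.16, 0.23, -0.51]
[-0.27, -0.97, 0.06, 0.16, 0.23, -0.51]
[-0.2, -0.99, 0.08, 0.16, 0.23, -0.51]
[-0.12, -1.0, 0.1, 0.16, 0.23, -0.51]
[-0.05, -1.0, 0.12, 0.16, 0.23, -0.51]
[0.02, -1.0, 0.14, 0.16, 0.23, -0.51]
[0.09, -0.99, 0.16, 0.16, 0.23, -0.51]
[0.16, -0.98, 0.19, 0.16, 0.23, -0.51]
[0.23, -0.96, 0.22, 0.16, 0.23, -0.51]
[0.29, -0.93, 0.25, 0.16, 0.23, -0.51]
[0.35, -0.9, 0.29, 0.16, 0.23, -0.51]
```

arm_command(
  deltas=[
    [-0.6,-0.8,0.03,0.16,0.23,-0.51,-1],
    [-0.55,-0.85,0.03,0.16,0.23,-0.51,-1],
    [-0.48,-0.89,0.04,0.16,0.23,-0.51,-1],
    [-0.41,-0.92,0.04,0.16,0.23,-0.51,-1],
    [-0.34,-0.95,0.05,0.16,0.23,-0.51,-1],
  ],
)

```text
time: 2.45
tcp_pos: [276.5, -357.8, 209.7]
ee_rot: [0.917, -0.384, 0.109, -0.0]
force: [0.7, 0.1, -0.1]
finger_gap: 0.145
```

arm_command(
  deltas=[
    [-0.27,-0.97,0.06,0.16,0.23,-0.51,-1],
    [-0.2,-0.99,0.08,0.16,0.23,-0.51,-1],
    [-0.12,-1,0.1,0.16,0.23,-0.51,-1],
    [-0.05,-1,0.12,0.16,0.23,-0.51,-1],
    [0.02,-1,0.14,0.16,0.23,-0.51,-1],
  ],
)

```text
time: 2.95
tcp_pos: [354.6, -220.9, 205.3]
ee_rot: [0.959, -0.187, 0.212, -0.001]
force: [0.4, -0.1, -0.2]
finger_gap: 0.0
```

```bash
python3 -c "
from plan import *
st();plan([430,-98,200],tilt(0.6),8)"
```

```text
t 2.95 p [ 354.6 -220.9  205.3] F [ 0.4 -0.1 -0.2] q [-0.73 -0.2  -0.75  0.65  0.22  1.27] gap 0.00045884584470532456 11.0 z [ 0.408 -0.078 -0.91 ]
from [ 354.6 -220.9  205.3] rotvec [ 0.109  0.162 -0.36 ]
[0.07, -0.59, 0.11, 0.09, 0.14, -0.3]
[0.1, -0.58, 0.12, 0.09, 0.14, -0.3]
[0.12, -0.58, 0.13, 0.09, 0.14, -0.3]
[0.14, -0.57, 0.14, 0.09, 0.14, -0.3]
[0.16, -0.56, 0.15, 0.09, 0.14, -0.3]
[0.19, -0.55, 0.16, 0.09, 0.14, -0.3]
[0.21, -0.54, 0.17, 0.09, 0.14, -0.3]
[0.23, -0.53, 0.18, 0.09, 0.14, -0.3]
```

arm_command(
  deltas=[
    [0.07,-0.59,0.11,0.09,0.14,-0.3,-1],
    [0.1,-0.58,0.12,0.09,0.14,-0.3,-1],
    [0.12,-0.58,0.13,0.09,0.14,-0.3,-1],
    [0.14,-0.57,0.14,0.09,0.14,-0.3,-1],
    [0.16,-0.56,0.15,0.09,0.14,-0.3,-1],
  ],
)

```text
time: 3.45
tcp_pos: [401.6, -137.7, 201.9]
ee_rot: [0.961, -0.064, 0.27, 0.0]
force: [0.4, -0.3, -0.4]
finger_gap: -0.002
```

arm_command(
  deltas=[
    [0.19,-0.55,0.16,0.09,0.14,-0.3,-1],
    [0.21,-0.54,0.17,0.09,0.14,-0.3,-1],
    [0.23,-0.53,0.18,0.09,0.14,-0.3,-1],
    [0,0,0,0,0,0,-1],
  ],
)

```text
time: 3.85
tcp_pos: [429.2, -87.2, 199.9]
ee_rot: [0.953, 0.011, 0.302, 0.001]
force: [-0.5, 0.3, 0.1]
finger_gap: 0.001
```

```bash
python3 -c "
from fit import *
from plan import *
st();plan([432,-98,46],tilt(0.6),8)
p=np.load('p.npy')
c=snap('wrist');q=proj(c,pts(p));print(np.round(q))
for n in ['right_drawer_knob','left_drawer_knob','right_drawer']: print(n,[(np.round(m['location']).tolist(),round(float(m['p']),2)) for m in env.mark_of('wrist',n)])
im=c['image'][:,:,::-1].copy();wire(im,c,p,1,np.array([0,0]));cv2.imwrite('pics/w1.png',im)"
```

```text
t 3.85 p [429.2 -87.2 199.9] F [-0.5  0.3  0.1] q [-0.36 -0.28 -0.94  0.34  0.21  1.25] gap 0.0007577661724242959 11.0 z [ 0.576  0.005 -0.818]
from [429.2 -87.2 199.9] rotvec [-0.005 -0.013  0.021]
[-0.36, 0.04, 0.53, -0.0, -0.01, 0.02]
[-0.36, 0.04, 0.53, -0.0, -0.01, 0.02]
[-0.36, 0.04, 0.53, -0.0, -0.01, 0.02]
[-0.36, 0.04, 0.53, -0.0, -0.01, 0.02]
[-0.36, 0.04, 0.53, -0.0, -0.01, 0.02]
[-0.36, 0.04, 0.53, -0.0, -0.01, 0.02]
[-0.35, 0.04, 0.53, -0.0, -0.01, 0.02]
[-0.35, 0.04, 0.54, -0.0, -0.01, 0.02]
[[329. 118.]
 [225.  41.]
 [220. 186.]
 [223.  31.]
 [216. 200.]
 [628. 141.]]
right_drawer_knob [([217.0, 200.0], 0.77), ([221.0, 28.0], 0.47)]
left_drawer_knob [([222.0, 28.0], 0.7)]
right_drawer [([217.0, 184.0], 0.69)]
```

View pics/w1.png

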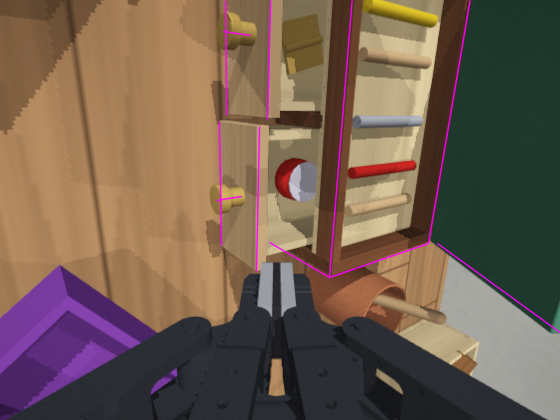

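arm_command(
  deltas=[
    [-0.36,0.05,0.53,0,0,0,-1],
    [-0.36,0.05,0.53,0,0,0,-1],
    [-0.36,0.05,0.53,0,0,0,-1],
    [-0.36,0.05,0.53,0,0,0,-1],
    [-0.36,0.04,0.53,0,0,0,-1],
  ],
)

```text
time: 4.55
tcp_pos: [436.7, -103.8, 109.1]
ee_rot: [0.951, 0.005, 0.308, 0.006]
force: [0.6, -0.7, -0.2]
finger_gap: 0.002
```

arm_command(
  deltas=[
    [-0.36,0.04,0.53,0,0,0,-1],
    [-0.36,0.04,0.53,0,0,0,-1],
    [-0.36,0.04,0.53,0,0,0,-1],
    [0,0,0,0,0,0,-1],
  ],
)

```text
time: 4.95
tcp_pos: [438.3, -112.4, 48.6]
ee_rot: [0.952, 0.001, 0.307, 0.007]
force: [-0.0, -0.5, 0.2]
finger_gap: 0.002
```

```bash
python3 -c "
from plan import *
st();plan([510,-98,46],tilt(0.6),10)"
```

```text
t 4.95 p [ 438.3 -112.4   48.6] F [-0.  -0.5  0.2] q [-0.42  0.09 -1.25 -0.35  0.23  1.22] gap 0.002337287657298632 11.0 z [ 0.584 -0.012 -0.812]
from [ 438.3 -112.4   48.6] rotvec [ 0.012 -0.023  0.007]
[0.19, -0.05, 0.15, 0.01, -0.02, 0.0]
[0.19, -0.05, 0.15, 0.01, -0.02, 0.0]
[0.19, -0.05, 0.15, 0.01, -0.02, 0.0]
[0.19, -0.05, 0.14, 0.01, -0.02, 0.0]
[0.19, -0.05, 0.14, 0.01, -0.02, 0.0]
[0.19, -0.05, 0.14, 0.01, -0.02, 0.0]
[0.19, -0.05, 0.14, 0.01, -0.02, 0.0]
[0.19, -0.05, 0.14, 0.01, -0.02, 0.0]
[0.19, -0.05, 0.14, 0.01, -0.02, 0.0]
[0.19, -0.05, 0.14, 0.01, -0.02, 0.0]
```

arm_command(
  deltas=[
    [0.05,-0.26,0.08,0,0,0,-1],
    [0.05,-0.22,0.08,0,-0.04,0,-1],
    [0,0,0,0,-0.04,0,-1],
  ],
)

```text
time: 5.25
tcp_pos: [445.2, -98.8, 47.8]
ee_rot: [0.953, -0.0, 0.301, 0.007]
force: [0.8, 0.5, -0.6]
finger_gap: 0.002
```

arm_command(
  deltas=[
    [0.15,0,0.12,0,0,0,-1],
    [0.15,0,0.12,0,0,0,-1],
    [0.15,0,0.11,0,0,0,-1],
  ],
)

```text
time: 5.55
tcp_pos: [465.3, -98.5, 49.8]
ee_rot: [0.953, 0.001, 0.304, 0.008]
force: [0.2, 0.0, 0.3]
finger_gap: 0.003
```

arm_command(
  deltas=[
    [0.12,0,0.12,0,0,0,-1],
    [0.12,0,0.12,0,0,0,-1],
  ],
)

```text
time: 5.75
tcp_pos: [477.4, -98.8, 49.0]
ee_rot: [0.952, 0.001, 0.305, 0.008]
force: [-0.0, 0.3, -0.3]
finger_gap: 0.001
```

arm_command(
  deltas=[
    [0.12,0,0.12,0,0,0,-1],
    [0.12,0,0.12,0,0,0,-1],
  ],
)

```text
time: 5.95
tcp_pos: [486.9, -98.8, 46.4]
ee_rot: [0.953, 0.001, 0.304, 0.008]
force: [-20.2, -0.7, 26.2]
finger_gap: -0.004
```

```bash
python3 -c "
from fit import *
from plan import *
st()
p=np.load('p.npy');s=env.sense();tip=np.array(s['tcp_pos'])+11*R.from_quat(s['ee_rot']).as_matrix()[:,2]
a=snap('wrist');b=snap('scene')
print(tip,np.round(proj(a,tip)),np.round(proj(b,tip)))
A=crop(a,p,(150,30),260,260,2);B=cv2.resize(crop(b,p,(260,190),90,120,4),None,fx=520/480,fy=520/480)
cv2.imwrite('pics/w2.png',cv2.resize(np.hstack([A,B]),None,fx=.85,fy=.85))"
```

```text
t 5.95 p [486.9 -98.8  46.4] F [-20.2  -0.7  26.2] q [-0.31  0.15 -1.17 -0.35  0.16  1.31] gap -0.0037951671230211956 11.0 z [ 0.579 -0.016 -0.815]
[493.25698151 -98.97454072  37.467991  ] [[276. 255.]] [[297. 242.]]
```

View pics/w2.png

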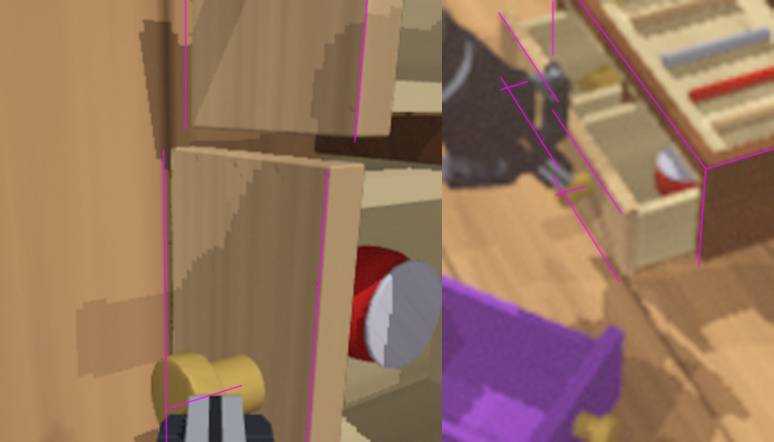

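```bash
python3 -c "
from fit import *
a=snap('wrist');b=snap('scene')
print(np.round(a['origin']),R.from_quat(a['orientation']).as_matrix()[:,2].round(2))
print('knob end',atz(a,(254,257),45).round(), 'front top corner +y',atz(a,(150+330/1.7,30+165/1.7),74).round(),'bottom',atz(a,(150+174/1.7,30+148/1.7),0).round())
print(proj(a,[[472,-98,45],[480,-98,45],[480,-98,59],[480,-112,45]]).round())
for n in ['right_drawer_knob']: print(n,[(np.round(m['location']).tolist(),round(float(m['p']),2)) for c in('wrist','scene') for m in env.mark_of(c,n)])
"
```

```text
[396. -17. 175.] [ 0.55 -0.32 -0.77]
knob end [476. -93.  45.] front top corner +y [501. -31.  74.] bottom [504. -31.   0.]
[[247. 269.]
 [261. 265.]
 [278. 277.]
 [261. 290.]]
right_drawer_knob [([251.0, 270.0], 0.95), ([305.0, 304.0], 0.93), ([290.0, 245.0], 0.75), ([226.0, 192.0], 0.73)]
```

```bash
python3 -c "
from fit import *
from plan import *
st()
a=snap('wrist');t=snap('top')
s=env.sense();M=R.from_quat(s['ee_rot']).as_matrix();P=np.array(s['tcp_pos'])
for k in(-40,-20,0,11):print(k,np.round(P+k*M[:,2]),proj(a,P+k*M[:,2]).round(1))
o=crop(a,None,(215,200),130,100,6)
for k in (0,11):
    for j in (-14,0,14):
        q=(proj(a,P+k*M[:,2]+j*M[:,0])[0]-[215,200]+.5)*6;cv2.circle(o,tuple(map(int,q)),4,(255,0,255),-1)
cv2.imwrite('pics/w3.png',o)"
```

```text
t 6.25 p [487.5 -98.9  47.1] F [-7.2 -0.2  9.2] q [-0.31  0.15 -1.17 -0.35  0.16  1.31] gap 0.0006156388421586341 11.0 z [ 0.58  -0.015 -0.814]
-40 [464. -98.  80.] [[276.1 310.3]]
-20 [476. -99.  63.] [[276.1 284.4]]
0 [487. -99.  47.] [[276.1 264. ]]
11 [494. -99.  38.] [[276.1 254.6]]
```

View pics/w3.png

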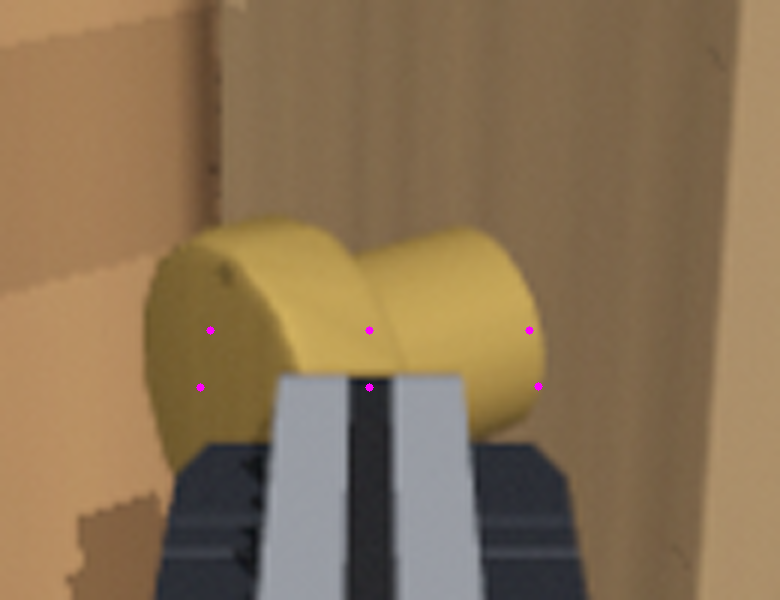

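arm_command(
  deltas=[
    [0,0,-0.6,0,0,0,-1],
    [0,0,-0.8,0,0,0,-1],
    [0,0,-0.8,0,0,0,-1],
  ],
)

```text
time: 6.65
tcp_pos: [447.8, -97.4, 98.8]
ee_rot: [0.953, 0.001, 0.301, 0.007]
force: [0.5, 0.7, 0.3]
finger_gap: 0.001
```

```bash
cat >> plan.py <<'E'
def tiltB(a):  # tool x left, y forward/up, z forward/down
    return np.array([[0,np.cos(a),np.sin(a)],[1,0,0],[0,np.sin(a),-np.cos(a)]])
E
python3 -c "
from plan import *
st();plan([440,-98,100],tiltB(0.45),12)"
```

```text
t 6.65 p [447.8 -97.4  98.8] F [0.5 0.7 0.3] q [-0.35 -0.06 -1.13 -0.09  0.19  1.28] gap 0.0010929740458741747 11.0 z [ 0.575 -0.013 -0.818]
from [447.8 -97.4  98.8] rotvec [ 0.138 -0.116 -1.562]
[-0.02, 0.0, -0.02, 0.08, -0.06, -0.87]
[-0.02, -0.0, -0.02, 0.08, -0.06, -0.87]
[-0.02, -0.0, -0.01, 0.08, -0.06, -0.87]
[-0.02, -0.0, -0.01, 0.08, -0.06, -0.87]
[-0.02, -0.01, -0.01, 0.08, -0.06, -0.87]
[-0.01, -0.01, -0.01, 0.08, -0.06, -0.87]
[-0.01, -0.01, -0.01, 0.08, -0.06, -0.87]
[-0.01, -0.01, -0.01, 0.08, -0.06, -0.87]
[-0.01, -0.01, -0.01, 0.08, -0.06, -0.87]
[-0.01, -0.02, -0.01, 0.08, -0.06, -0.87]
[-0.01, -0.02, -0.01, 0.08, -0.06, -0.87]
[-0.0, -0.02, -0.01, 0.08, -0.06, -0.87]
```

arm_command(
  deltas=[
    [-0.02,0,-0.02,0.08,-0.06,-0.87,-1],
    [-0.02,0,-0.02,0.08,-0.06,-0.87,-1],
    [-0.02,0,-0.01,0.08,-0.06,-0.87,-1],
    [-0.02,0,-0.01,0.08,-0.06,-0.87,-1],
  ],
)

```text
time: 7.05
tcp_pos: [443.8, -97.9, 101.2]
ee_rot: [0.923, 0.263, 0.272, 0.065]
force: [0.2, 0.8, -0.2]
finger_gap: 0.001
```

arm_command(
  deltas=[
    [-0.01,-0.01,-0.01,0.08,-0.06,-0.87,-1],
    [-0.01,-0.01,-0.01,0.08,-0.06,-0.87,-1],
    [-0.01,-0.01,-0.01,0.08,-0.06,-0.87,-1],
    [-0.01,-0.01,-0.01,0.08,-0.06,-0.87,-1],
  ],
)

```text
time: 7.45
tcp_pos: [441.5, -98.4, 100.4]
ee_rot: [0.826, 0.506, 0.22, 0.117]
force: [-0.5, 0.2, 0.9]
finger_gap: -0.003
```

arm_command(
  deltas=[
    [-0.01,-0.02,-0.01,0.08,-0.06,-0.87,-1],
    [-0.01,-0.02,-0.01,0.08,-0.06,-0.87,-1],
    [-0.01,-0.02,-0.01,0.08,-0.06,-0.87,-1],
    [0,0,0,0,0,0,-1],
  ],
)

```text
time: 7.85
tcp_pos: [439.9, -99.0, 99.5]
ee_rot: [0.711, 0.665, 0.17, 0.151]
force: [-0.1, -0.3, -0.7]
finger_gap: -0.002
```

```bash
python3 -c "
from fit import *
from plan import *
st();plan([438,-98,32],tiltB(0.45),5)
a=snap('wrist','w4.png');b=snap('scene','s4.png');print(np.round(a['origin']))
s=env.sense();M=R.from_quat(s['ee_rot']).as_matrix();P=np.array(s['tcp_pos'])
for k in(-40,-20,0,11):print(k,np.round(P+k*M[:,2]),proj(a,P+k*M[:,2]).round(1),proj(b,P+k*M[:,2]).round(1))
p=np.load('p.npy');A=crop(a,None,(0,0),560,420,1);B=cv2.resize(crop(b,p,(250,190),70,105,4),(280,420))
for c,im,k,o in((a,A,1,[0,0]),(b,B,4,[250,190])):
  for z in(0,11):
    q=(proj(c,P+z*M[:,2])[0]-o+.5)*k;cv2.circle(im,tuple(map(int,q)),2,(255,0,255),-1)
cv2.imwrite('pics/w4.png',np.hstack([A[:,20:],B[:,:260]]))"
```

```text
t 7.85 p [439.9 -99.   99.5] F [-0.1 -0.3 -0.7] q [-0.34 -0.04 -0.97  0.21  0.16 -0.24] gap -0.0018640584761866659 11.0 z [ 0.443  0.012 -0.897]
from [439.9 -99.   99.5] rotvec [ 0.008 -0.013 -0.07 ]
[-0.01, -0.21, 0.4, 0.01, -0.02, -0.09]
[-0.01, -0.21, 0.4, 0.01, -0.02, -0.09]
[-0.01, -0.21, 0.4, 0.01, -0.02, -0.09]
[-0.0, -0.21, 0.4, 0.01, -0.02, -0.09]
[0.0, -0.21, 0.4, 0.01, -0.02, -0.09]
[298. -95. 207.]
-40 [422. -99. 135.] [[275.8 308.7]] [[274.  224.1]]
-20 [431. -99. 117.] [[275.9 282.9]] [[277. 228.]]
0 [439. -99.  99.] [[275.9 262.7]] [[280.  231.9]]
11 [444. -99.  89.] [[276.  253.3]] [[281.6 233.9]]
```

View pics/w4.png

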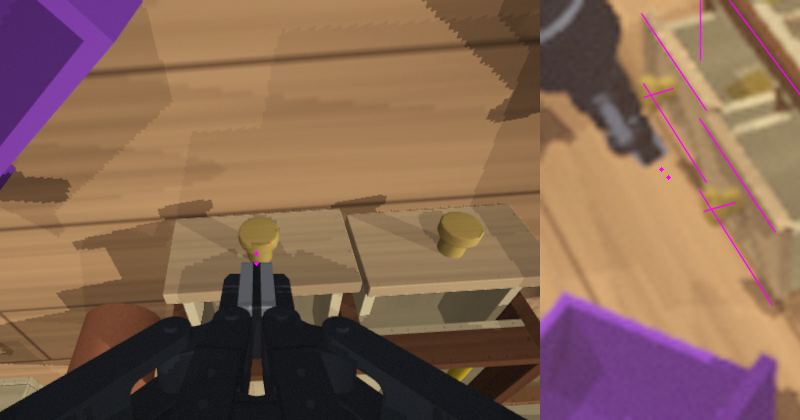

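arm_command(
  deltas=[
    [0,-0.21,0.4,0,-0.02,-0.1,-1],
    [0,-0.21,0.4,0,-0.02,-0.1,-1],
    [0,-0.21,0.4,0,-0.02,-0.1,-1],
    [0,-0.21,0.35,0,-0.02,-0.1,-1],
    [0,0,0,0,0,0,-1],
  ],
)

```text
time: 8.45
tcp_pos: [437.7, -97.7, 45.1]
ee_rot: [0.697, 0.68, 0.163, 0.159]
force: [-0.4, 0.0, -0.2]
finger_gap: 0.002
```

```bash
python3 -c "
from plan import *
st();plan([470,-98,33],tiltB(0.45),5)"
```

```text
t 8.45 p [437.7 -97.7  45.1] F [-0.4  0.  -0.2] q [-0.33  0.07 -1.08 -0.02  0.14 -0.27] gap 0.002287467196694297 11.0 z [ 0.444 -0.    -0.896]
from [437.7 -97.7  45.1] rotvec [ 0.01   0.    -0.024]
[0.0, 0.16, 0.17, 0.01, 0.0, -0.03]
[0.0, 0.16, 0.17, 0.01, 0.0, -0.03]
[0.0, 0.16, 0.17, 0.01, 0.0, -0.03]
[-0.0, 0.16, 0.17, 0.01, 0.0, -0.03]
[-0.0, 0.16, 0.17, 0.01, 0.0, -0.03]
```

arm_command(
  deltas=[
    [0,0.1,0.22,0,0,0,-1],
    [0,0.1,0.22,0,0,0,-1],
    [0,0.1,0.2,0,0,0,-1],
  ],
)

```text
time: 8.75
tcp_pos: [456.0, -98.5, 32.3]
ee_rot: [0.698, 0.679, 0.164, 0.16]
force: [-0.6, -0.3, 0.2]
finger_gap: -0.003
```

arm_command(
  deltas=[
    [0,0.15,0.08,0,0,0,-1],
    [0,0.15,0.08,0,0,0,-1],
  ],
)

```text
time: 8.95
tcp_pos: [468.0, -98.9, 32.0]
ee_rot: [0.698, 0.679, 0.164, 0.16]
force: [-0.2, 0.2, 0.3]
finger_gap: -0.002
```

arm_command(
  deltas=[
    [0,0.13,0.06,0,0,0,-1],
    [0,0.13,0.06,0,0,0,-1],
  ],
)

```text
time: 9.15
tcp_pos: [476.3, -99.0, 31.8]
ee_rot: [0.698, 0.679, 0.163, 0.159]
force: [-6.6, 1.1, 6.1]
finger_gap: 0.001
```

arm_command(
  deltas=[
    [0,0.13,0.06,0,0,0,-1],
    [0,0.13,0.06,0,0,0,-1],
  ],
)

```text
time: 9.35
tcp_pos: [481.1, -98.6, 30.3]
ee_rot: [0.699, 0.679, 0.161, 0.157]
force: [-6.5, -0.7, 5.1]
finger_gap: 0.003
```

arm_command(
  deltas=[
    [0,0.16,0.06,0,0,0,-1],
    [0,0.16,0.06,0,0,0,-1],
    [0,0.16,0.06,0,0,0,-1],
  ],
)

```text
time: 9.65
tcp_pos: [489.5, -97.8, 28.7]
ee_rot: [0.701, 0.679, 0.157, 0.152]
force: [-5.8, -0.1, 3.9]
finger_gap: 0.001
```

```bash
python3 -c "
from fit import *
from plan import *
st()
a=snap('wrist');t=snap('top')
for c,n in((a,'wrist'),(t,'top')): 
  for m in env.mark_of(n,'right_drawer_knob')+env.mark_of(n,'right_drawer'): print(n,np.round(m['location']),round(float(m['p']),2),atz(c,m['location'],45).round(),atz(c,m['location'],0).round())"
```

```text
t 9.65 p [489.5 -97.8  28.7] F [-5.8 -0.1  3.9] q [-0.28  0.19 -0.99 -0.03  0.12 -0.22] gap 0.0008636709192175098 11.0 z [ 0.427 -0.    -0.904]
wrist [ 98. 361.] 0.36 [ 557. -206.   45.] [ 657. -260.    0.]
wrist [277. 252.] 0.98 [461. -97.  45.] [515. -98.   0.]
top [383. 251.] 0.79 [ 404. -331.   45.] [ 410. -342.    0.]
top [194. 269.] 0.76 [381. 226.  45.] [386. 234.   0.]
top [300. 227.] 0.7 [489. -91.  45.] [497. -94.   0.]
top [374. 258.] 0.95 [ 386. -302.   45.] [ 391. -312.    0.]
top [206. 277.] 0.94 [357. 194.  45.] [361. 200.   0.]
top [300. 222.] 0.6 [504. -93.  45.] [513. -96.   0.]
top [257. 231.] 0.27 [484.  38.  45.] [492.  39.   0.]
```

arm_command(
  deltas=[
    [0,0.2,0.05,-0.03,0,0,-1],
    [0,0.2,0.05,-0.03,0,0,-1],
    [0,0.2,0.05,-0.03,0,0,-1],
    [0,0.2,0.05,-0.03,0,0,-1],
  ],
)

```text
time: 10.35
tcp_pos: [514.5, -98.4, 33.1]
ee_rot: [0.7, 0.677, 0.163, 0.158]
force: [-3.1, 1.1, -1.3]
finger_gap: 0.002
```

arm_command(
  deltas=[
    [0,0.2,0.05,-0.03,0,0,-1],
    [0,0.2,0.05,-0.03,0,0,-1],
    [0,0.2,0.05,-0.03,0,0,-1],
  ],
)

```text
time: 10.65
tcp_pos: [526.8, -98.8, 33.8]
ee_rot: [0.7, 0.676, 0.163, 0.159]
force: [-30.5, -1.2, 20.1]
finger_gap: 0.002
```

```bash
python3 -c "
from plan import *
plan([445,-98,38],tiltB(0.45),5)"
```

```text
from [526.8 -98.8  33.8] rotvec [ 0.01   0.002 -0.034]
[-0.01, -0.48, -0.27, 0.01, 0.0, -0.05]
[-0.01, -0.48, -0.27, 0.01, 0.0, -0.05]
[-0.0, -0.48, -0.27, 0.01, 0.0, -0.05]
[-0.0, -0.48, -0.26, 0.01, 0.0, -0.05]
[0.0, -0.48, -0.26, 0.01, 0.0, -0.05]
```

arm_command(
  deltas=[
    [0,-0.25,-0.12,0,0,0,-1],
    [0,-0.5,-0.25,0,0,0,-1],
    [0,-0.5,-0.25,0,0,0,-1],
    [0,-0.6,-0.28,0,0,0,-1],
    [0,-0.6,-0.28,0,0,0,-1],
  ],
)

```text
time: 11.15
tcp_pos: [457.7, -98.8, 40.0]
ee_rot: [0.697, 0.676, 0.17, 0.169]
force: [0.3, -1.2, 0.5]
finger_gap: 0.0
```

```bash
python3 -c "
from fit import *
from plan import *
st();plan([448,42,40],tiltB(0.45),6)
c=snap('top')
p=np.load('p.npy');print(proj(c,W(p,[[-97,-70,0],[-123,-70,45]])))
print([(np.round(m['location'],1),m['p']) for n in('right_drawer','right_drawer_knob') for m in env.mark_of('top',n)])"
```

```text
t 11.15 p [457.7 -98.8  40. ] F [ 0.3 -1.2  0.5] q [-0.31  0.11 -1.08 -0.09  0.14 -0.25] gap 0.00020949495282383785 11.0 z [ 0.466 -0.005 -0.885]
from [457.7 -98.8  40. ] rotvec [ 0.034  0.004 -0.03 ]
[0.78, -0.07, -0.03, 0.04, 0.0, -0.03]
[0.78, -0.07, -0.03, 0.04, 0.0, -0.03]
[0.78, -0.06, -0.03, 0.04, 0.0, -0.03]
[0.78, -0.06, -0.03, 0.04, 0.0, -0.03]
[0.78, -0.06, -0.03, 0.04, 0.0, -0.03]
[0.78, -0.05, -0.02, 0.04, 0.0, -0.03]
[[300.74677187 210.19623199]
 [301.95415761 215.38703698]]
[(array([297.8, 211.2]), 0.92), (array([374.5, 256.6]), 0.83), (array([203.4, 274.8]), 0.69), (array([384.1, 251.3]), 0.97), (array([299.7, 214.6]), 0.93), (array([194. , 270.3]), 0.81)]
```

Right drawer reads home within a pixel. On to the left one.

arm_command(
  deltas=[
    [0.78,-0.07,-0.03,0.04,0,-0.03,-1],
    [0.78,-0.07,-0.03,0.04,0,-0.03,-1],
    [0.78,-0.06,-0.03,0.04,0,-0.03,-1],
    [0.78,-0.06,-0.03,0.04,0,-0.03,-1],
    [0.78,-0.06,-0.03,0.04,0,-0.03,-1],
  ],
)

```text
time: 11.8
tcp_pos: [466.2, 19.2, 47.8]
ee_rot: [0.692, 0.682, 0.165, 0.168]
force: [0.8, -0.3, 0.7]
finger_gap: -0.004
```

arm_command(
  deltas=[
    [0.4,0,0,0,0,0,-1],
    [0,0,0,0,0,0,-1],
  ],
)

```text
time: 12.0
tcp_pos: [473.2, 36.0, 51.2]
ee_rot: [0.69, 0.683, 0.17, 0.17]
force: [-0.1, -0.2, -0.1]
finger_gap: -0.0
```

```bash
python3 -c "
from fit import *
from plan import *
st();plan([478,42,34],tiltB(0.45),5)
c=snap('wrist')
print([(np.round(m['location'],1),round(float(m['p']),2),atz(c,m['location'],45).round()) for m in env.mark_of('wrist','left_drawer_knob')])"
```

```text
t 12.0 p [473.2  36.   51.2] F [-0.1 -0.2 -0.1] q [ 0.12  0.09 -1.06 -0.06 -0.06  0.11] gap -0.00026572228605204834 11.0 z [ 0.466 -0.003 -0.885]
from [473.2  36.   51.2] rotvec [ 0.035  0.003 -0.009]
[0.04, -0.03, 0.12, 0.05, 0.0, -0.01]
[0.04, -0.02, 0.12, 0.05, 0.0, -0.01]
[0.04, -0.02, 0.12, 0.05, 0.0, -0.01]
[0.04, -0.02, 0.12, 0.05, 0.0, -0.01]
[0.04, -0.02, 0.12, 0.05, 0.0, -0.01]
[(array([286. , 265.7]), 0.58, array([484.,  41.,  45.]))]
```

arm_command(
  deltas=[
    [0.1,-0.3,-0.14,0.05,0,0,-1],
    [0.1,-0.3,-0.14,0.05,0,0,-1],
    [0,-0.14,0.27,0.05,0,0,-1],
    [0,-0.14,0.27,0.05,0,0,-1],
    [0,0,0,0,0,0,-1],
  ],
)

```text
time: 12.6
tcp_pos: [451.0, 38.8, 30.4]
ee_rot: [0.695, 0.683, 0.158, 0.16]
force: [-0.2, -0.3, -1.1]
finger_gap: 0.001
```

arm_command(
  deltas=[
    [0.05,0.25,0.08,0,0,0,-1],
    [0.04,0.25,0.08,0,0,0,-1],
    [0.02,0.2,0.08,0,0,0,-1],
  ],
)

```text
time: 12.9
tcp_pos: [473.6, 41.2, 32.0]
ee_rot: [0.695, 0.683, 0.156, 0.159]
force: [0.1, 1.1, 0.3]
finger_gap: -0.0
```

arm_command(
  deltas=[
    [0,0.15,0.06,0,0,0,-1],
    [0,0.15,0.06,-0.02,0,0,-1],
    [0,0.15,0.06,-0.02,0,0,-1],
  ],
)

```text
time: 13.2
tcp_pos: [487.2, 41.0, 31.9]
ee_rot: [0.695, 0.683, 0.157, 0.159]
force: [-7.5, 0.2, 6.2]
finger_gap: -0.001
```

arm_command(
  deltas=[
    [0,0.2,0.05,-0.03,0,0,-1],
    [0,0.2,0.05,-0.03,0,0,-1],
    [0,0.2,0.05,-0.03,0,0,-1],
    [0,0.2,0.05,-0.03,0,0,-1],
  ],
)

```text
time: 13.6
tcp_pos: [500.9, 39.9, 31.8]
ee_rot: [0.694, 0.684, 0.156, 0.159]
force: [-8.8, 0.4, 7.0]
finger_gap: -0.0
```

arm_command(
  deltas=[
    [0,0.18,0.06,-0.02,0,0,-1],
    [0,0.18,0.06,-0.02,0,0,-1],
  ],
)

```text
time: 13.8
tcp_pos: [506.8, 39.4, 30.7]
ee_rot: [0.694, 0.685, 0.155, 0.158]
force: [-8.7, -0.5, 6.2]
finger_gap: 0.001
```

arm_command(
  deltas=[
    [0,0.18,0.07,-0.02,0,0,-1],
    [0,0.18,0.07,-0.02,0,0,-1],
  ],
)

```text
time: 14.0
tcp_pos: [513.0, 38.9, 29.1]
ee_rot: [0.694, 0.685, 0.154, 0.157]
force: [-7.0, 0.4, 6.4]
finger_gap: 0.0
```

arm_command(
  deltas=[
    [0.03,0.2,0.06,-0.02,0,0,-1],
    [0.03,0.2,0.06,-0.02,0,0,-1],
    [0.02,0.2,0.06,-0.02,0,0,-1],
  ],
)

```text
time: 14.3
tcp_pos: [523.1, 40.1, 27.8]
ee_rot: [0.695, 0.686, 0.151, 0.156]
force: [-7.6, 0.8, 6.0]
finger_gap: -0.002
```

arm_command(
  deltas=[
    [0.02,0.2,0.06,-0.02,0,0,-1],
    [0.02,0.2,0.06,-0.02,0,0,-1],
  ],
)

```text
time: 14.5
tcp_pos: [527.2, 40.6, 25.8]
ee_rot: [0.695, 0.687, 0.148, 0.153]
force: [-17.2, 0.4, 13.4]
finger_gap: 0.001
```

arm_command(
  deltas=[
    [0,0.2,0.04,-0.02,0,0,-1],
    [0,0.15,0.04,-0.02,0,0,-1],
  ],
)

```text
time: 14.7
tcp_pos: [526.7, 40.3, 23.0]
ee_rot: [0.695, 0.688, 0.144, 0.149]
force: [-9.1, 0.2, 6.1]
finger_gap: -0.0
```

```bash
python3 -c "
from fit import *
from plan import *
st()
c=snap('top')
p=np.load('p.npy');print(proj(c,W(p,[[-97,70,0],[-123,70,45]])))
print([(np.round(m['location'],1),round(float(m['p']),2)) for n in('left_drawer','left_drawer_knob') for m in env.mark_of('top',n)])"
```

```text
t 14.7 p [526.7  40.3  23. ] F [-9.1  0.2  6.1] q [ 0.11  0.24 -0.92  0.   -0.05  0.11] gap -0.000451903873269111 11.0 z [ 0.405 -0.009 -0.914]
[[255.7799274  211.90172298]
 [255.37280327 217.1570273 ]]
[(array([256.5, 215.4]), 0.96), (array([142.5, 320.7]), 0.84), (array([133. , 306.8]), 0.86), (array([128.6, 206.7]), 0.68), (array([256.9, 217.3]), 0.6)]
```

arm_command(
  deltas=[
    [0,-0.2,-0.12,0,0,0,-1],
    [0,-0.4,-0.3,0,0,0,-1],
    [0,-0.5,-0.4,0,0,0,-1],
    [0,-0.3,-0.8,0,0,0,-1],
    [0,0,-1,0,0,0,-1],
  ],
)

```text
time: 15.35
tcp_pos: [451.1, 40.8, 76.0]
ee_rot: [0.696, 0.689, 0.141, 0.147]
force: [1.3, 0.3, -0.1]
finger_gap: -0.003
```

arm_command(
  deltas=[
    [0,0,-1,0,0,0,-1],
    [0,0,-1,0,0,0,-1],
    [0,0,0,0,0,0,-1],
  ],
)

```text
time: 15.65
tcp_pos: [424.8, 41.5, 136.4]
ee_rot: [0.695, 0.688, 0.144, 0.149]
force: [0.4, 0.4, 1.0]
finger_gap: 0.0
```

```bash
python3 -c "
from fit import *
from plan import *
st()
p=np.load('p.npy');p[3]=p[4]=0;np.save('p1.npy',p)
w=snap('wrist');t=snap('top')
for c,n in((t,'top'),(w,'wrist')):
  print(n,proj(c,W(p,[[-97,70,0],[-123,70,45],[-97,-70,0],[-123,-70,45]])).round(1).tolist())
  for l in('left_drawer','left_drawer_knob','right_drawer','right_drawer_knob'):print(l,[(np.round(m['location'],1).tolist(),round(float(m['p']),2)) for m in env.mark_of(n,l)])
o=crop(t,p,(216,132),130,100,4);w_=crop(w,p,(0,0),560,420,1)
B=np.zeros((420,800,3),np.uint8);B[:400,:]=0
o=cv2.resize(o,(400,308));w_=cv2.resize(w_,(400,300));B[:308,:400]=o;B[:300,400:]=w_
cv2.imwrite('pics/c1.png',B[:310])"
```

```text
t 15.65 p [424.8  41.5 136.4] F [0.4 0.4 1. ] q [ 0.15 -0.13 -0.91  0.39 -0.07  0.15] gap 0.00043422974055572797 11.0 z [ 0.406 -0.01  -0.914]
top [[255.8, 211.9], [255.4, 217.2], [300.7, 210.2], [302.0, 215.4]]
left_drawer [([143.1, 318.7], 0.69), ([256.1, 211.9], 0.55)]
left_drawer_knob [([134.3, 305.9], 0.89), ([254.5, 218.4], 0.71), ([275.2, 146.8], 0.7)]
right_drawer [([203.5, 276.8], 0.97), ([375.5, 255.9], 0.96), ([298.6, 211.2], 0.78)]
right_drawer_knob [([383.3, 249.9], 0.73), ([192.7, 269.2], 0.73), ([300.2, 214.4], 0.66)]
wrist [[277.9, 240.3], [277.9, 257.3], [141.5, 239.7], [119.3, 256.6]]
left_drawer [([280.0, 242.9], 0.59)]
left_drawer_knob [([274.2, 258.3], 0.76), ([402.1, 305.6], 0.17)]
right_drawer [([139.4, 242.0], 0.87), ([522.8, 37.1], 0.76), ([274.2, 258.9], 0.58)]
right_drawer_knob [([121.7, 257.0], 0.76)]
```

View pics/c1.png

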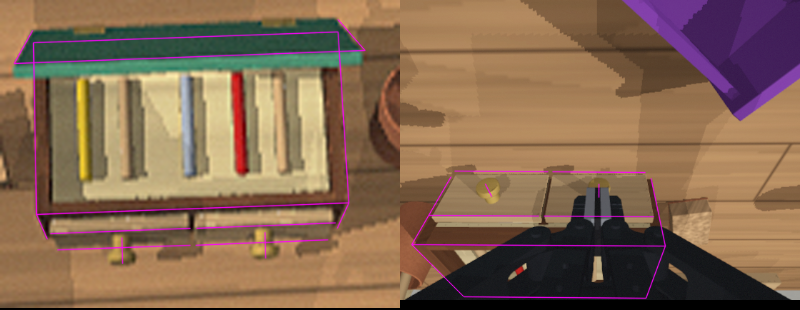

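```bash
python3 -c "
from plan import *
plan([480,41,34],tiltB(0.45),7)"
```

```text
from [423.4  41.  131.6] rotvec [-0.041  0.011 -0.008]
[0.01, 0.06, 0.53, -0.04, 0.01, -0.01]
[0.01, 0.06, 0.53, -0.04, 0.01, -0.01]
[0.0, 0.06, 0.53, -0.04, 0.01, -0.01]
[0.0, 0.05, 0.53, -0.04, 0.01, -0.01]
[0.0, 0.05, 0.53, -0.04, 0.01, -0.01]
[0.0, 0.05, 0.54, -0.04, 0.01, -0.01]
[0.0, 0.04, 0.54, -0.04, 0.01, -0.01]
```

arm_command(
  deltas=[
    [0,0.06,0.53,-0.04,0,0,-1],
    [0,0.06,0.53,-0.04,0,0,-1],
    [0,0.06,0.53,-0.04,0,0,-1],
    [0,0.06,0.53,-0.04,0,0,-1],
    [0,0.05,0.53,-0.04,0,0,-1],
  ],
)

```text
time: 16.65
tcp_pos: [467.2, 40.3, 61.2]
ee_rot: [0.693, 0.686, 0.152, 0.158]
force: [0.8, 0.4, 0.4]
finger_gap: -0.003
```

arm_command(
  deltas=[
    [0,0.05,0.5,-0.04,0,0,-1],
    [0,0.05,0.25,-0.04,0,0,-1],
    [0,0,0,0,0,0,-1],
  ],
)

```text
time: 16.95
tcp_pos: [479.5, 39.6, 38.2]
ee_rot: [0.693, 0.686, 0.154, 0.161]
force: [0.6, 0.3, -0.3]
finger_gap: 0.001
```

arm_command(
  deltas=[
    [0.03,0.28,0.18,0,0,0,-1],
    [0.03,0.28,0.18,0,0,0,-1],
    [0,0.28,0.16,0,0,0,-1],
  ],
)

```text
time: 17.25
tcp_pos: [509.6, 41.1, 34.6]
ee_rot: [0.693, 0.686, 0.153, 0.161]
force: [0.4, 0.1, -0.1]
finger_gap: 0.009
```

arm_command(
  deltas=[
    [0,0.15,0.08,0,0,0,-1],
    [0,0.15,0.08,0,0,0,-1],
  ],
)

```text
time: 17.45
tcp_pos: [523.3, 41.2, 35.4]
ee_rot: [0.693, 0.685, 0.155, 0.162]
force: [0.0, -0.2, 0.5]
finger_gap: 0.001
```

arm_command(
  deltas=[
    [0,0.12,0.06,0,0,0,-1],
    [0,0.12,0.06,0,0,0,-1],
  ],
)

```text
time: 17.65
tcp_pos: [527.4, 41.0, 33.3]
ee_rot: [0.693, 0.686, 0.152, 0.159]
force: [-15.7, -0.4, 11.3]
finger_gap: -0.001
```

arm_command(
  deltas=[
    [0,0.14,0.06,0,0,0,-1],
  ],
)

```text
time: 17.75
tcp_pos: [527.1, 40.9, 31.3]
ee_rot: [0.694, 0.687, 0.149, 0.156]
force: [-11.4, 0.8, 8.7]
finger_gap: -0.001
```

arm_command(
  deltas=[
    [0,-0.2,-0.1,0,0,0,-1],
    [0,-0.5,-0.4,0,0,0,-1],
    [0,-0.6,-0.8,0,0,0,-1],
    [0,-0.3,-1,0,0,0,-1],
    [0,0,-1,0,0,0,-1],
  ],
)

```text
time: 18.25
tcp_pos: [436.2, 41.5, 98.3]
ee_rot: [0.695, 0.688, 0.146, 0.153]
force: [1.5, 0.3, 0.6]
finger_gap: 0.004
```

```bash
python3 -c "
from plan import *
st();plan([480,-30,340],tiltB(0.0),10)"
```

```text
t 18.25 p [436.2  41.5  98.3] F [1.5 0.3 0.6] q [ 0.15 -0.06 -0.97  0.23 -0.08  0.15] gap 0.0036296026635979873 11.0 z [ 0.413 -0.013 -0.911]
from [436.2  41.5  98.3] rotvec [ 0.426  0.011 -0.01 ]
[-0.24, 0.47, -0.67, 0.28, 0.01, -0.01]
[-0.24, 0.44, -0.69, 0.28, 0.01, -0.01]
[-0.24, 0.41, -0.71, 0.28, 0.01, -0.01]
[-0.24, 0.38, -0.73, 0.28, 0.01, -0.01]
[-0.24, 0.35, -0.74, 0.28, 0.01, -0.01]
[-0.24, 0.31, -0.76, 0.28, 0.01, -0.01]
[-0.24, 0.28, -0.77, 0.28, 0.01, -0.01]
[-0.24, 0.25, -0.78, 0.28, 0.01, -0.01]
[-0.24, 0.21, -0.79, 0.28, 0.01, -0.01]
[-0.24, 0.18, -0.8, 0.28, 0.01, -0.01]
```

arm_command(
  deltas=[
    [-0.24,0.4,-0.67,0.28,0.01,0,-1],
    [-0.24,0.4,-0.7,0.28,0.01,0,-1],
    [-0.24,0.38,-0.72,0.28,0.01,0,-1],
    [-0.24,0.36,-0.73,0.28,0.01,0,-1],
    [-0.24,0.34,-0.74,0.28,0.01,0,-1],
  ],
)

```text
time: 18.75
tcp_pos: [444.5, 5.4, 222.1]
ee_rot: [0.705, 0.701, 0.072, 0.073]
force: [1.2, 0.7, 0.4]
finger_gap: 0.004
```

arm_command(
  deltas=[
    [-0.24,0.31,-0.76,0.28,0.01,0,-1],
    [-0.24,0.28,-0.77,0.28,0.01,0,-1],
    [-0.24,0.25,-0.78,0.28,0.01,0,-1],
    [-0.24,0.21,-0.79,0.28,0.01,0,-1],
    [-0.2,0.18,-0.8,0.28,0.01,0,-1],
  ],
)

```text
time: 19.25
tcp_pos: [466.6, -31.7, 349.6]
ee_rot: [0.709, 0.705, -0.0, -0.004]
force: [-0.4, 0.1, -0.1]
finger_gap: -0.0
```

```bash
python3 -c "
from plan import *
st();plan([702,-30,345],tiltB(0.0),8)"
```

```text
t 19.25 p [466.6 -31.7 349.6] F [-0.4  0.1 -0.1] q [-0.07  0.14  0.06  1.49  0.01 -0.07] gap -1.73027196184354e-06 11.0 z [-0.006  0.006 -1.   ]
from [466.6 -31.7 349.6] rotvec [-0.006 -0.006 -0.006]
[0.01, 0.98, 0.01, -0.01, -0.01, -0.0]
[0.01, 0.98, 0.01, -0.01, -0.01, -0.0]
[0.01, 0.98, 0.01, -0.01, -0.01, -0.0]
[0.01, 0.98, 0.02, -0.01, -0.01, -0.0]
[0.01, 0.98, 0.02, -0.01, -0.01, -0.0]
[0.01, 0.98, 0.02, -0.01, -0.01, -0.0]
[0.01, 0.98, 0.02, -0.01, -0.01, -0.0]
[0.01, 0.98, 0.02, -0.01, -0.01, -0.0]
```

arm_command(
  deltas=[
    [0,0.95,0,0,0,0,-1],
    [0,0.95,0,0,0,0,-1],
    [0,0.95,0,0,0,0,-1],
    [0,0.95,0,0,0,0,-1],
    [0,0.95,0,0,0,0,-1],
  ],
)

```text
time: 19.75
tcp_pos: [614.9, -34.5, 355.0]
ee_rot: [0.71, 0.704, 0.003, -0.0]
force: [-0.1, 0.1, 0.3]
finger_gap: 0.0
```

arm_command(
  deltas=[
    [0,0.95,0,0,0,0,-1],
    [0,0.95,0,0,0,0,-1],
    [0,0.3,0,0,0,0,-1],
    [0,0,0,0,0,0,-1],
  ],
)

```text
time: 20.15
tcp_pos: [686.9, -35.2, 351.7]
ee_rot: [0.71, 0.704, 0.003, -0.0]
force: [-0.5, -0.0, 0.5]
finger_gap: -0.0
```

```bash
python3 -c "
from fit import *
from plan import *
st();plan([700,-30,250],tiltB(0.0),6)
c=snap('scene');p=np.load('p1.npy');s=env.sense();M=R.from_quat(s['ee_rot']).as_matrix();P=np.array(s['tcp_pos'])
q0=proj(c,pts(p)[5])[0];print(q0)
o=crop(c,p,(290,80),110,120,5)
for z in(-12,0,11):
    q=(proj(c,P+z*M[:,2])[0]-[290,80]+.5)*5;cv2.circle(o,tuple(map(int,q)),3,(255,0,255),-1)
cv2.imwrite('pics/l1.png',o)"
```

```text
t 20.15 p [686.9 -35.2 351.7] F [-0.5 -0.   0.5] q [-0.05  0.59  0.74  1.72  0.   -0.05] gap -0.00042553126410388437 11.0 z [ 0.004  0.004 -1.   ]
from [686.9 -35.2 351.7] rotvec [ 0.004 -0.004 -0.008]
[0.03, 0.07, 0.57, 0.0, -0.0, -0.01]
[0.03, 0.07, 0.57, 0.0, -0.0, -0.01]
[0.03, 0.07, 0.57, 0.0, -0.0, -0.01]
[0.03, 0.07, 0.56, 0.0, -0.0, -0.01]
[0.03, 0.07, 0.56, 0.0, -0.0, -0.01]
[0.03, 0.07, 0.56, 0.0, -0.0, -0.01]
[338.74614271 151.66616133]
```

View pics/l1.png

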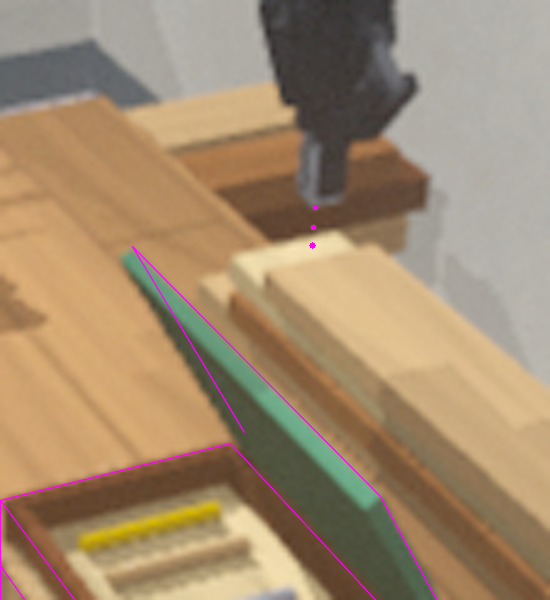

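arm_command(
  deltas=[
    [-0.05,0.15,0.5,0,0,0,-1],
    [-0.05,0.15,0.6,0,0,0,-1],
    [0,0.1,0.6,0,0,0,-1],
    [0,0,0.6,0,0,0,-1],
    [0,0,0.5,0,0,0,-1],
  ],
)

```text
time: 20.7
tcp_pos: [696.3, -38.2, 270.3]
ee_rot: [0.71, 0.704, 0.005, 0.002]
force: [0.5, -0.1, 0.7]
finger_gap: 0.002
```

arm_command(
  deltas=[
    [0,0,0.4,0,0,0,-1],
    [0,0,0.1,0,0,0,-1],
  ],
)

```text
time: 20.9
tcp_pos: [693.1, -38.1, 253.9]
ee_rot: [0.71, 0.704, 0.004, 0.001]
force: [0.1, -0.1, 0.0]
finger_gap: -0.002
```

```bash
python3 -c "
from plan import *
st()
for t in np.arange(1.06,-.05,-.1):print(round(t,2),round(734-165*np.cos(t)+12*np.sin(t)+11),round(105+165*np.sin(t)+12*np.cos(t)-13))"
```

```text
t 20.9 p [693.1 -38.1 253.9] F [ 0.1 -0.1  0. ] q [-0.06  0.56  0.43  1.44  0.   -0.05] gap -0.002337486402332845 11.0 z [ 0.007  0.003 -1.   ]
1.06 675 242
0.96 660 234
0.86 646 225
0.76 634 214
0.66 622 203
0.56 612 190
0.46 602 176
0.36 595 161
0.26 589 146
0.16 584 130
0.06 581 114
-0.04 580 97
```

arm_command(
  deltas=[
    [0,-0.2,0.2,0,0,0,-1],
    [0,-0.2,0.2,0,0,0,-1],
  ],
)

```text
time: 21.1
tcp_pos: [680.1, -38.0, 243.1]
ee_rot: [0.71, 0.704, 0.004, 0.002]
force: [-0.3, 0.2, 0.4]
finger_gap: 0.002
```

arm_command(
  deltas=[
    [0,-0.2,0.1,0,0,0,-1],
    [0,-0.22,0.12,0,0,0,-1],
  ],
)

```text
time: 21.3
tcp_pos: [667.0, -37.9, 238.1]
ee_rot: [0.71, 0.704, 0.005, 0.003]
force: [3.6, 0.1, 0.1]
finger_gap: 0.002
```

arm_command(
  deltas=[
    [0,-0.24,0.15,0,0,0,-1],
    [0,-0.24,0.15,0,0,0,-1],
    [0,-0.24,0.15,0,0,0,-1],
  ],
)

```text
time: 21.6
tcp_pos: [649.3, -37.8, 229.1]
ee_rot: [0.71, 0.704, 0.011, 0.009]
force: [3.0, 0.4, -0.1]
finger_gap: 0.001
```

arm_command(
  deltas=[
    [0,-0.21,0.19,0,0,0,-1],
    [0,-0.21,0.19,0,0,0,-1],
    [0,-0.2,0.19,0,0,0,-1],
    [0,-0.2,0.19,0,0,0,-1],
  ],
)

```text
time: 22.0
tcp_pos: [628.9, -37.6, 212.6]
ee_rot: [0.71, 0.704, 0.018, 0.016]
force: [2.0, -0.6, 1.5]
finger_gap: -0.001
```

arm_command(
  deltas=[
    [0,-0.22,0.24,0.05,0,0,-1],
    [0,-0.22,0.26,0.05,0,0,-1],
    [0,-0.21,0.28,0.05,0,0,-1],
    [0,-0.2,0.3,0.05,0,0,-1],
  ],
)

```text
time: 22.4
tcp_pos: [601.4, -37.4, 179.2]
ee_rot: [0.71, 0.704, 0.006, 0.005]
force: [0.8, 0.3, 1.6]
finger_gap: 0.001
```

arm_command(
  deltas=[
    [0,-0.16,0.3,0.03,0,0,-1],
    [0,-0.15,0.3,0.03,0,0,-1],
    [0,-0.14,0.3,0.03,0,0,-1],
  ],
)

```text
time: 22.7
tcp_pos: [585.9, -37.2, 148.3]
ee_rot: [0.71, 0.704, 0.0, -0.001]
force: [2.4, -0.2, 1.5]
finger_gap: 0.0
```

arm_command(
  deltas=[
    [0,-0.05,0.22,0,0,0,-1],
    [0,-0.05,0.22,0,0,0,-1],
    [0,-0.03,0.22,0,0,0,-1],
  ],
)

```text
time: 23.0
tcp_pos: [579.2, -37.2, 125.1]
ee_rot: [0.71, 0.704, -0.002, -0.003]
force: [-0.8, -0.0, 2.1]
finger_gap: 0.002
```

arm_command(
  deltas=[
    [0,0,0.2,0,0,0,-1],
    [0,0,0.2,0,0,0,-1],
  ],
)

```text
time: 23.2
tcp_pos: [577.8, -37.1, 111.5]
ee_rot: [0.71, 0.704, -0.002, -0.004]
force: [-2.3, -0.2, 3.0]
finger_gap: 0.002
```

arm_command(
  deltas=[
    [0,0,0.13,0,0,0,-1],
    [0,0,0.13,0,0,0,-1],
  ],
)

```text
time: 23.4
tcp_pos: [577.1, -37.1, 102.5]
ee_rot: [0.71, 0.704, -0.003, -0.004]
force: [-3.2, 0.1, 3.4]
finger_gap: -0.002
```

arm_command(
  deltas=[
    [0,0,0.1,0,0,0,-1],
  ],
)

```text
time: 23.5
tcp_pos: [577.1, -37.1, 100.7]
ee_rot: [0.71, 0.704, -0.003, -0.004]
force: [-9.1, -0.7, 28.7]
finger_gap: -0.001
```

arm_command(
  deltas=[
    [0,0,0.1,0,0,0,-1],
  ],
)

```text
time: 23.6
tcp_pos: [577.1, -37.1, 100.7]
ee_rot: [0.71, 0.704, -0.002, -0.004]
force: [-10.3, 0.4, 29.8]
finger_gap: -0.0
```

arm_command(
  deltas=[
    [0,0.05,-0.2,0,0,0,-1],
    [0,0,-0.5,0,0,0,-1],
    [0,0,-1,0,0,0,-1],
    [0,-0.3,-1,0,0,0,-1],
    [0,-0.6,-1,0,0,0,-1],
  ],
)

```text
time: 24.1
tcp_pos: [554.2, -36.8, 211.5]
ee_rot: [0.71, 0.704, -0.002, -0.004]
force: [0.2, -0.6, 0.6]
finger_gap: -0.001
```

arm_command(
  deltas=[
    [0,-0.9,-1,0,0,0,-1],
    [0,-0.9,-0.8,0,0,0,-1],
    [0,-0.9,0,0,0,0,-1],
    [0,-0.9,0,0,0,0,-1],
    [0,0,0,0,0,0,-1],
  ],
)

```text
time: 24.6
tcp_pos: [448.8, -36.1, 273.5]
ee_rot: [0.71, 0.704, 0.004, 0.002]
force: [0.0, -0.0, -0.0]
finger_gap: 0.001
```

```bash
python3 -c "
from fit import *
from plan import *
st()
p=np.load('p1.npy');p[5]=0
B=np.zeros((420,800,3),np.uint8)
t=snap('top');s=snap('scene')
for c,n in((t,'top'),(s,'scene')):
  print(n,proj(c,W(p,[[-97,70,0],[-123,70,45],[-97,-70,0],[-123,-70,45],lidp(0,185,12,0)])).round(1).tolist())
  for l in('left_drawer_knob','right_drawer_knob','lid_edge','varnish_pot','sanding_block'):print(l,[(np.round(m['location'],1).tolist(),round(float(m['p']),2)) for m in env.mark_of(n,l)])
B[:308,:400]=cv2.resize(crop(t,p,(216,132),130,100,4),(400,308));B[:400,400:]=cv2.resize(crop(s,p,(265,145),130,130,4),(400,400))
cv2.imwrite('pics/f1.png',B)"
```

```text
t 24.6 p [448.8 -36.1 273.5] F [ 0. -0. -0.] q [-0.08  0.11 -0.18  1.28  0.   -0.07] gap 0.0010128067191743613 11.0 z [ 0.008  0.002 -1.   ]
top [[255.8, 211.9], [255.4, 217.2], [300.7, 210.2], [302.0, 215.4], [278.5, 203.3]]
left_drawer_knob [([133.9, 310.3], 0.63), ([255.1, 219.8], 0.58)]
right_drawer_knob [([381.0, 251.8], 0.96), ([193.5, 268.3], 0.96)]
lid_edge []
varnish_pot [([348.2, 175.9], 0.57)]
sanding_block [([207.0, 180.0], 0.96)]
scene [[295.4, 218.9], [288.1, 210.3], [313.9, 246.1], [306.6, 237.6], [304.3, 203.3]]
left_drawer_knob [([183.7, 169.6], 0.84)]
right_drawer_knob [([306.2, 305.0], 0.8), ([225.0, 191.0], 0.8), ([305.8, 236.4], 0.79), ([306.4, 201.3], 0.61)]
lid_edge [([303.0, 201.7], 0.95), ([374.5, 269.9], 0.51), ([337.7, 369.7], 0.41)]
varnish_pot [([372.0, 269.6], 0.8)]
sanding_block [([287.4, 209.5], 0.63)]
```

View pics/f1.png

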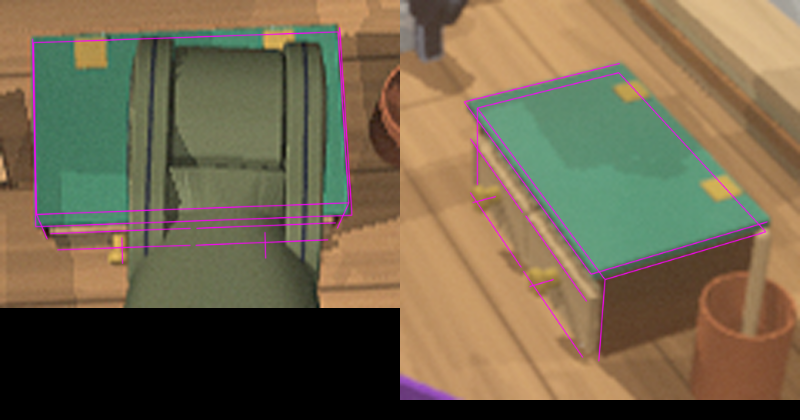

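```bash
python3 -c "
from rig import env
print(env.close_job())"
```

```text
the job is handed in; nothing more can be done
None
```

I pushed both drawers home by their knobs with the closed fingertips, then pushed the lid down from behind along its arc. I handed the job in at about 25 s of the 58 s allowed. No verdict was reported.

**Drawers:** Both came up against a hard stop, the right at about 30 N and the left at 17 N. I pushed the left one a second time to be sure; it stopped at the same place with 16 N. In the last scene picture both fronts lie along the predicted home outline. The detected knobs agree with home to 1–3 pixels. The worst reading is the left knob in the top view, 2.6 pixels (about 7 mm) out, in a view partly hidden by the arm. I put that down to detection noise, given the stop.

**Lid:** It took 2–4 N to move and then stopped hard at about 29 N. The detected free edge is within 2 pixels of the shut position.

**Surroundings:** The pot and sanding block show no movement in the top view. I did not re-measure the hammer, jar, offcut or mug, but the arm never went near them. I also could not see the hinge and tin again once the drawers were shut.

**Disagreements and a mishap:**
- The pictures put the closed fingertips about 12 mm behind the TCP, where `env.tips_ahead` says 11 mm ahead.
- Because of that, my first approach pressed on top of the right knob with about 33 N. The drawer moved in a few millimetres and nothing else moved. I backed off and pushed again lower down.

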